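Set the transport lock of a drop-test rig

ROBOT

A 6-joint arm with a two-finger parallel gripper is mounted at the origin on the work surface. World frame = base frame: x ahead of the robot, y to its left, z up, the work surface at z = 0. Lengths are in m, angles in rad, forces in N, time in s.
With the tool pointing down it reaches from about 0.325 to 0.85 m from the base axis. Payload 4.4 kg.
Tool frame: the origin (TCP) lies at the very end of the fingers, on their centre line; the grasp point (between the pads) lies bot.grip_depth behind it (bot.grip_depth is the distance from the TCP to the grasp point, in m); z points along the fingers, y is the line along which they close (so a half turn about z gives the same grasp; the last joint's range is limited). The gripper opens to 94 mm and grips with 3 to 60 N. Pads are 16 mm wide; open, the fingers measure 119 mm over their backs; the gripper's body (75 mm by 177 mm) begins 78 mm behind the grasp point.
Start: joints at [1.194, 0.207, 1.542, -0, 1.393, -0.15], TCP at [0.129, 0.56, 0.205] pointing down, gripper open.
Joint ranges: [-2.73, 2.73], [-0.86, 2.22], [0.23, 2.46], [-1.11, 4.25], [0.08, 2.63], [-2.82, 2.82]. Speed limits (rad/s): [2.79, 2.79, 3.14, 3.14, 3.14, 3.14].

INTERFACE

Orientations are given as a unit quaternion [w, x, y, z].
In Python, from cell import bot gives the robot as it stands.
- The arm moves only by the tool carry_out, never from a script. Its argument "moves" is a list of rows, each an object with "xyz": the shift along the tool's x, y, z in units of 40 mm (1.0 is 40 mm), a list of three; "rotation": the turn, a rotation vector about the tool's x, y, z in units of 8 degrees (1.0 is 8 degrees), a list of three; "jaw": the gripper's target within -1 to 1 (shut at 1, half-way at 0, fully open at -1). In form: [{"xyz": [dx, dy, dz], "rotation": [ax, ay, az], "jaw": jaw}, ...]. A call has 1 to 5 rows; each row shifts and turns the commanded pose from where the row before left it, along the tool's axes as they then stand; what a row does not reach is not made up. A row lasts 1/10 s, in which the tool goes at most 50 mm and 8.59 degrees, less where a joint would pass 70% of its speed; a pose out of reach is approached as far as the arm can. A call is refused whole if a number of a shift passes 1 or a number of a turn 1, either way. A call with a gripper value outside its range is refused whole. The fingers move at their own pace and stop on an object; the grip force is fixed at half the most. Time passes only in rows, so rows that do not move let the fingers close. It gives the time, the measured TCP pose, the force, the opening and the grip force at its end, in the units of the state.
- bot.observe(): the state, without advancing time (a new reading comes with each control period).
- bot.read_camera(name): name is "scene" or "top" or "wrist"; returns the picture (400x640x3 uint8, blue, green, red); there is no depth.
- bot.camera_params(name): a dict with "mtx" (3x3 intrinsics, pixels), "eye" and "rotation" of the camera in the world; the wrist camera has in their place "T_tool_cam" (4x4, takes a point from camera to tool coordinates, whose origin is the TCP and whose axes are the flange's). Camera axes: x right, y down, z forward; pixel columns grow to the right and rows downward; lengths in m; the calibration is good to about 2 mm. A picture is of the moment at which its call begins: read the wrist's pose just before it. camera_params takes no time and is no camera call.
- bot.hand_in(): hands the job in; it is judged then, once.
Trained networks look in the newest picture that a camera, given by its name, has taken for a name from the list of things; names that differ only in an ending like _2 or _b are one class to them, and where a whole thing is asked for, a point or a joint stands for the part that bears it (a point fixed in the world has none). Each returns a list of dicts, best first, with "conf" (0 to 1); they miss things now and then, are a little off and sometimes report something else, mostly with a low value. They report only what shows in the picture. A call takes as long as a camera call.
- bot.boxes_of(camera, label): "at" ([x, y, z] in m, in the coordinates of the camera as it stood for that picture, good to about 4 mm: the middle of the surface that is visible of it).
- bot.tip_of(camera, label): "at" ([x, y, z] in m, in the coordinates of the camera as it stood for that picture, good to about 4 mm: a listed point, or the origin of a listed thing).
The state is a dict: "time": time; "q": joint angles; "dq": joint speeds; "tau": joint torques, N m; "tool_pos": TCP position; "orientation": TCP orientation; "force": force on the tool from outside, world axes, zero at the start; "torque": the same for the moment, N m; "finger_gap": finger opening in m; "gripper_force": force on a finger pad.
Only numpy, scipy, OpenCV 4.12 (cv2) and the standard library are available. Lean on these libraries where they do the work, as an engineer would, in place of code of your own. Each camera call takes 0.05 s, during which the arm holds its last target. There are 200 camera calls.

TASK

The drop-test rig is about to be moved, so set its transport lock: slide the carriage with the round black knob all the way along its rail, fully home against the thick end-stop block, and let go of it. Leave the other slide, the one with the straight crossbar grip on the other side of the grey box, where it is.

Things in the scene. Friction and masses are not known exactly. Their poses are not given: they have to be found in the camera images.
- lock (a joint): travel of the round-knobbed carriage, m: 0 at the rail's plain end (thin black cap), 0.100 with the carriage against the rigid end-stop block. Starts between 0.005 and 0.035. About 2 N of friction, no spring; stays where it is left. Its rail (180 mm long, 36 wide) is fixed on the rig's base plate; the lock may be on either side of the grey box, the rig turned up to 26 degrees.
- lock_knob (a point): top centre of the lock's round black knob, 98 mm above the bench; moves with it; x along the rail to the end stop, z up. Upright lobed disc 34 mm across (rigid core 32), 24 high, on a 14 mm stem of which 26 mm shows; below, a steel carriage 50 mm along the rail, 46 across, top 50 mm below this point. Grey box, 83 mm high, begins 73 mm beside the knob's axis.
- lock_home (a point): fixed point where the knob's top centre lies when the lock is fully home; axes and height as lock_knob. The end stop is an aluminium block across the rail's end, 25 mm along the rail, 56 wide, its face 25 mm beyond this point, its top 50 mm above the bench (48 below this point), so fingers at knob height pass over it; two screw heads on top.
- stage_grip (a point): top centre of the other slide's grip, 98 mm above the bench: a straight black bar, 64 mm across its rail, 16 along it, 24 high, on the same kind of carriage, rail and end stop, parallel to the lock's rail 260 mm away beyond the grey box. It moves as easily and starts anywhere along its rail. To be left alone.

How it is judged:
At the end, for the whole second after the job is handed in: The round-knobbed carriage stands at rest within 10 mm of its end stop and the crossbar slide is within 12 mm of where it began (value of joint lock above 0.09 m and velocity of joint lock between -0.01 and 0.01 m/s and distance of stage_grip from where it was at the start of the episode below 0.012 m); the robot touches nothing.
It fails at once if the crossbar slide is shifted by more than 12 mm (distance of stage_grip from where it was at the start of the episode above 0.012 m).
It also fails if it takes over 27 s, if anything falls off the work surface, if the arm or the gripper's body presses on something with over 40 N, if the wrist force passes 120 N, or if a joint passes its speed limit or range.

## Working session

There is one attempt and no reset: what is moved stays moved. The work goes in short steps, Python scripts to look and compute and a tool call to move; the robot and the scene stay as the last step left them, time stands still between calls to the robot, and variables do not carry over. Pictures are saved under pics/ and viewed, at most 10 in all, crops included, and the job is handed in when it is done.

Besides the shell and the picture viewer there is one more tool, called after "Request:" as a command line: name --argument value ..., lists and objects as JSON in quotes. carry_out: Moves the arm, as the interface text tells. Its arguments: {"type":"object","properties":{"moves":{"type":"array"}},"required":["moves"]}

```bash
mkdir -p pics; cat > h.py <<'E'
import numpy as np,cv2
from cell import bot
from scipy.spatial.transform import Rotation as R
def cam2w(cam,p,s=None):
    c=bot.camera_params(cam)
    if cam=="wrist":
        s=s or bot.observe(); T=np.array(c["T_tool_cam"]); p=T[:3,:3]@p+T[:3,3]
        q=s["orientation"]; return R.from_quat([q[1],q[2],q[3],q[0]]).as_matrix()@p+s["tool_pos"]
    return np.array(c["rotation"])@p+np.array(c["eye"])
def pix(cam,p):
    c=bot.camera_params(cam); v=np.array(c["mtx"])@(np.array(c["rotation"]).T@(np.array(p)-c["eye"])); return v[:2]/v[2]
E
python3 - <<'E'
from h import *
np.set_printoptions(precision=4,suppress=True)
ims=[]
for c in ["top","scene"]:
    im=bot.read_camera(c); cv2.imwrite(f"pics/{c}0.png",im)
    for l in ["lock_knob","lock_home","stage_grip"]:
        for d in bot.tip_of(c,l)[:3]: print(c,l,round(d["conf"],2),cam2w(c,np.array(d["at"])))
s=bot.observe(); print(s["time"],s["tool_pos"],s["orientation"],s["force"],s["finger_gap"],bot.grip_depth)
E
```

```text
Traceback (most recent call last):
  File "h.py", line 9, in cam2w
    return np.array(c["rotation"])@p+np.array(c["eye"])
           ~~~~~~~~~~~~~~~~~~~~~~~^~
ValueError: matmul: Input operand 1 has a mismatch in its core dimension 0, with gufunc signature (n?,k),(k,m?)->(n?,m?) (size 3 is different from 4)
```

View pics/top0.png

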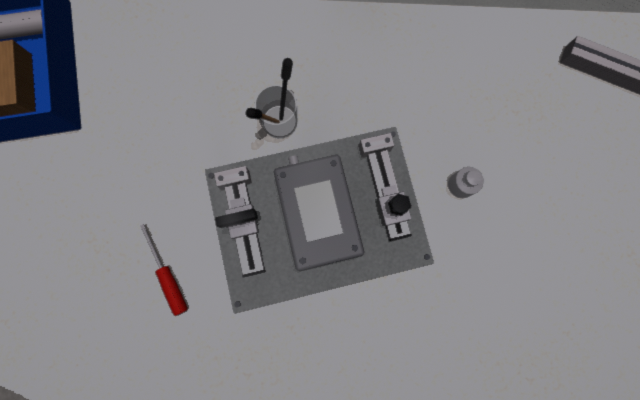

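The top view shows the round knob at about (399,204) and its end-stop block at (377,144). The crossbar slide is at (236,217), with the grey box between them. The camera rotation is a quaternion, so I'll fix that in the helper.

```bash
sed -i 's/np.array(c\["rotation"\])/RM(c)/g' h.py; cat >> h.py <<'E'
def RM(c):
    q=c["rotation"]; return R.from_quat([q[1],q[2],q[3],q[0]]).as_matrix()
def ray(cam,px,z):
    c=bot.camera_params(cam); d=RM(c)@np.linalg.solve(np.array(c["mtx"]),[px[0],px[1],1]); e=np.array(c["eye"])
    return e+d*(z-e[2])/d[2]
E
python3 - <<'E'
from h import *
np.set_printoptions(precision=4,suppress=True)
for c in ["top","scene"]:
    im=bot.read_camera(c); cv2.imwrite(f"pics/{c}1.png",im)
    for l in ["lock_knob","lock_home","stage_grip"]:
        for d in bot.tip_of(c,l)[:3]: print(c,l,round(d["conf"],2),cam2w(c,np.array(d["at"])))
print(ray("top",(399,204),.098),ray("top",(377,144),.05),ray("top",(399,235),.03),ray("top",(236,217),.098))
s=bot.observe(); print(s["time"],s["tool_pos"],s["orientation"],s["force"],s["finger_gap"],bot.grip_depth)
E
```

```text
top lock_knob 0.96 [ 0.5543 -0.0707  0.1019]
top lock_home 0.93 [ 0.6316 -0.0489  0.0946]
top stage_grip 0.26 [ 0.5557 -0.0678  0.1035]
scene lock_knob 0.71 [ 0.5532 -0.0704  0.0939]
scene lock_home 0.78 [ 0.6299 -0.0489  0.1014]
scene stage_grip 0.63 [0.524  0.1933 0.1   ]
[ 0.5505 -0.0662  0.098 ] [ 0.6632 -0.0378  0.05  ] [ 0.5067 -0.0795  0.03  ] [0.5229 0.1905 0.098 ]
0.5 [0.1293 0.5602 0.2054] [-0.      0.1132  0.9936 -0.0001] [0.1162 0.2772 0.2389] 0.09362263556515003 0.0188
```

View pics/scene1.png

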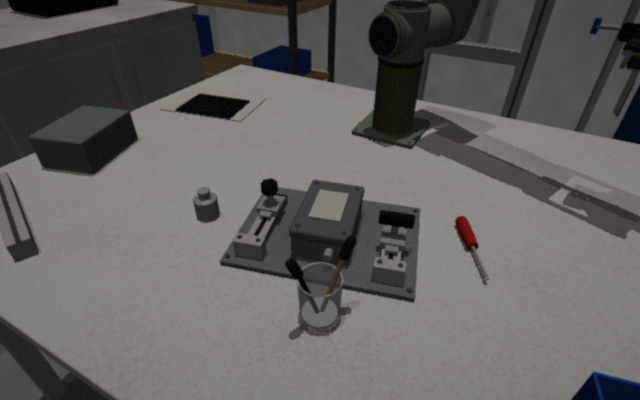

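Both networks and my pixel rays agree: the knob is at about (0.553, -0.070), home at (0.631, -0.049), and the rail yaw is about 15°. I'll close the fingers along the rail, so I turn the tool +62° first and then travel at the current height.

Request:
carry_out --moves '[{"xyz":[0,0,0],"rotation":[0,0,0.97],"jaw":-1},{"xyz":[0,0,0],"rotation":[0,0,0.97],"jaw":-1},{"xyz":[0,0,0],"rotation":[0,0,0.97],"jaw":-1},{"xyz":[0,0,0],"rotation":[0,0,0.97],"jaw":-1}]'

```text
time: 0.9
tool_pos: [0.1293, 0.5603, 0.2055]
orientation: [-0.0, 0.377, 0.926, 0.0]
force: [-0.3, -0.8, 0.1]
finger_gap: 0.094
gripper_force: 0.0
```

Request:
carry_out --moves '[{"xyz":[0,0,0],"rotation":[0,0,0.97],"jaw":-1},{"xyz":[0,0,0],"rotation":[0,0,0.97],"jaw":-1},{"xyz":[0,0,0],"rotation":[0,0,0.97],"jaw":-1},{"xyz":[0,0,0],"rotation":[0,0,0.97],"jaw":-1}]'

```text
time: 1.3
tool_pos: [0.1293, 0.5603, 0.2055]
orientation: [-0.0, 0.611, 0.791, 0.0]
force: [-0.6, -0.3, 0.2]
finger_gap: 0.0941
gripper_force: 0.0
```

Request:
carry_out --moves '[{"xyz":[-0.5,0.17,0],"rotation":[0,0,0],"jaw":-1},{"xyz":[-1,0.34,0],"rotation":[0,0,0],"jaw":-1},{"xyz":[-1,0.34,0],"rotation":[0,0,0],"jaw":-1},{"xyz":[-1,0.34,0],"rotation":[0,0,0],"jaw":-1},{"xyz":[-1,0.34,0],"rotation":[0,0,0],"jaw":-1}]'

```text
time: 1.8
tool_pos: [0.2354, 0.4008, 0.2056]
orientation: [0.0, 0.609, 0.793, 0.0]
force: [0.0, 0.9, -0.4]
finger_gap: 0.0944
gripper_force: 0.0
```

Request:
carry_out --moves '[{"xyz":[-1,0.34,0],"rotation":[0,0,0],"jaw":-1},{"xyz":[-1,0.34,0],"rotation":[0,0,0],"jaw":-1},{"xyz":[-1,0.34,0],"rotation":[0,0,0],"jaw":-1},{"xyz":[-1,0.34,0],"rotation":[0,0,0],"jaw":-1},{"xyz":[-1,0.34,0],"rotation":[0,0,0],"jaw":-1}]'

```text
time: 2.3
tool_pos: [0.3528, 0.2249, 0.2058]
orientation: [0.0, 0.609, 0.793, 0.001]
force: [0.7, -1.3, 0.4]
finger_gap: 0.0941
gripper_force: 0.0
```

Request:
carry_out --moves '[{"xyz":[-1,0.34,0],"rotation":[0,0,0],"jaw":-1},{"xyz":[-1,0.34,0],"rotation":[0,0,0],"jaw":-1},{"xyz":[-1,0.34,0],"rotation":[0,0,0],"jaw":-1},{"xyz":[-1,0.34,0],"rotation":[0,0,0],"jaw":-1},{"xyz":[-1,0.34,0],"rotation":[0,0,0],"jaw":-1}]'

```text
time: 2.8
tool_pos: [0.4701, 0.049, 0.2058]
orientation: [0.0, 0.609, 0.793, 0.0]
force: [0.4, -0.5, 0.3]
finger_gap: 0.0943
gripper_force: 0.0
```

Request:
carry_out --moves '[{"xyz":[-1,0.34,0],"rotation":[0,0,0],"jaw":-1},{"xyz":[-1,0.34,0],"rotation":[0,0,0],"jaw":-1},{"xyz":[-1,0.34,0],"rotation":[0,0,0],"jaw":-1},{"xyz":[-0.4,0.1,0],"rotation":[0,0,0],"jaw":-1},{"xyz":[0,0,0],"rotation":[0,0,0],"jaw":-1}]'

```text
time: 3.3
tool_pos: [0.5481, -0.0709, 0.2052]
orientation: [-0.0, 0.61, 0.792, -0.0]
force: [-0.3, 0.8, -0.4]
finger_gap: 0.0939
gripper_force: 0.0
```

```bash
cat > look.py <<'E'
from h import *
import sys
np.set_printoptions(precision=4,suppress=True)
for c in ["wrist","top","scene"]:
    s=bot.observe(); im=bot.read_camera(c); cv2.imwrite(f"pics/{c}_{sys.argv[1]}.png",im)
    for l in ["lock_knob","lock_home","stage_grip"]:
        for d in bot.tip_of(c,l)[:2]: print(c,l,round(d["conf"],2),cam2w(c,np.array(d["at"]),s))
s=bot.observe(); print(s["time"],s["tool_pos"],s["orientation"],s["force"],s["finger_gap"],s["q"])
E
python3 look.py a
```

```text
wrist lock_knob 0.76 [ 0.551  -0.0673  0.0981]
wrist lock_home 0.94 [ 0.63   -0.049   0.1014]
top lock_home 0.58 [ 0.6304 -0.0462  0.0935]
top stage_grip 0.72 [0.527  0.1955 0.0963]
scene lock_knob 0.76 [ 0.5536 -0.0707  0.0961]
scene lock_home 0.89 [ 0.6336 -0.0502  0.1014]
scene stage_grip 0.87 [0.5247 0.1939 0.0987]
3.9 [ 0.5475 -0.0689  0.2056] [0.0001 0.6091 0.7931 0.    ] [0.4472 0.1246 0.3733] 0.09376408949439881 [-0.282   0.1573  1.599  -0.      1.385  -0.543 ]
```

View pics/wrist_a.png

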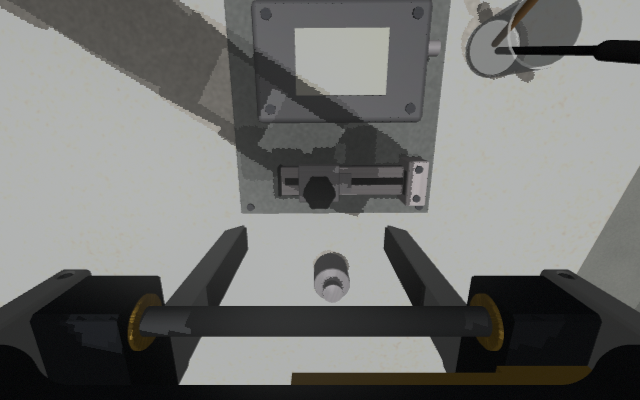

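The wrist view shows the knob at (319,192) and the end stop at (417,185). The rail is level with the finger line, and a bottle at (331,275) is clear of the fingers. I'll shift 5 mm along the rail, descend and close.

Request:
carry_out --moves '[{"xyz":[-0.03,0.12,0.7],"rotation":[0,0,0],"jaw":-1},{"xyz":[0,0,0.8],"rotation":[0,0,0],"jaw":-1},{"xyz":[0,0,0.8],"rotation":[0,0,0],"jaw":-1},{"xyz":[0,0,0.7],"rotation":[0,0,0],"jaw":-1},{"xyz":[0,0,0.42],"rotation":[0,0,0],"jaw":-1}]'

```text
time: 4.4
tool_pos: [0.5508, -0.0687, 0.066]
orientation: [-0.002, 0.609, 0.793, -0.001]
force: [0.3, -0.1, -0.6]
finger_gap: 0.0943
gripper_force: 0.0
```

Request:
carry_out --moves '[{"xyz":[0,0,0],"rotation":[0,0,0],"jaw":0},{"xyz":[0,0,0],"rotation":[0,0,0],"jaw":0.6},{"xyz":[0,0,0],"rotation":[0,0,0],"jaw":0.6},{"xyz":[0,0,0],"rotation":[0,0,0],"jaw":0.6},{"xyz":[0,0,0],"rotation":[0,0,0],"jaw":0.6}]'

```text
time: 4.9
tool_pos: [0.5534, -0.0694, 0.0699]
orientation: [0.001, 0.609, 0.793, 0.0]
force: [0.5, -0.0, -0.3]
finger_gap: 0.0576
gripper_force: 0.0
```

Request:
carry_out --moves '[{"xyz":[0,0,0],"rotation":[0,0,0],"jaw":0.6},{"xyz":[0,0,0],"rotation":[0,0,0],"jaw":0.6},{"xyz":[0,0,0],"rotation":[0,0,0],"jaw":0.6},{"xyz":[0,0,0],"rotation":[0,0,0],"jaw":0.6},{"xyz":[0,0,0],"rotation":[0,0,0],"jaw":0.6}]'

```text
time: 5.4
tool_pos: [0.5523, -0.0692, 0.0687]
orientation: [-0.0, 0.609, 0.793, -0.0]
force: [-0.9, 0.2, 0.5]
finger_gap: 0.0314
gripper_force: 30.0
```

The knob is gripped, with a 31 mm opening and 30 N. Now I'll slide it along tool y.

Request:
carry_out --moves '[{"xyz":[0,0.2,0],"rotation":[0,0,0],"jaw":0.6},{"xyz":[0,0.4,0],"rotation":[0,0,0],"jaw":0.6},{"xyz":[0,0.4,0],"rotation":[0,0,0],"jaw":0.6},{"xyz":[0,0.4,0],"rotation":[0,0,0],"jaw":0.6},{"xyz":[0,0.2,0],"rotation":[0,0,0],"jaw":0.6}]'

```text
time: 5.9
tool_pos: [0.6153, -0.0523, 0.0687]
orientation: [-0.0, 0.609, 0.793, -0.0]
force: [-4.3, -0.5, 4.6]
finger_gap: 0.0317
gripper_force: 30.0
```

Request:
carry_out --moves '[{"xyz":[0,0.1,0],"rotation":[0,0,0],"jaw":0.6},{"xyz":[0,0.1,0],"rotation":[0,0,0],"jaw":0.6},{"xyz":[0,0.1,0],"rotation":[0,0,0],"jaw":0.6},{"xyz":[0,0.05,0],"rotation":[0,0,0],"jaw":0.6},{"xyz":[0,0,0],"rotation":[0,0,0],"jaw":0.6}]'

```text
time: 6.4
tool_pos: [0.6282, -0.0489, 0.0687]
orientation: [0.0, 0.609, 0.793, 0.0]
force: [-0.9, 1.6, 3.4]
finger_gap: 0.0309
gripper_force: 30.0
```

There's no contact force yet, so I'll carry on in small steps until it rises.

Request:
carry_out --moves '[{"xyz":[0,0.05,0],"rotation":[0,0,0],"jaw":0.6},{"xyz":[0,0.05,0],"rotation":[0,0,0],"jaw":0.6},{"xyz":[0,0,0],"rotation":[0,0,0],"jaw":0.6}]'

```text
time: 6.7
tool_pos: [0.6308, -0.0481, 0.0687]
orientation: [-0.001, 0.609, 0.793, -0.001]
force: [-4.8, 0.1, 6.5]
finger_gap: 0.0314
gripper_force: 30.0
```

Request:
carry_out --moves '[{"xyz":[0,0.05,0],"rotation":[0,0,0],"jaw":0.6},{"xyz":[0,0.05,0],"rotation":[0,0,0],"jaw":0.6},{"xyz":[0,0,0],"rotation":[0,0,0],"jaw":0.6}]'

```text
time: 7.0
tool_pos: [0.6308, -0.0481, 0.0685]
orientation: [-0.004, 0.609, 0.793, -0.004]
force: [-14.8, -2.7, 13.2]
finger_gap: 0.0312
gripper_force: 30.0
```

It has stopped dead at (0.631, -0.048) with 15 N along the rail, which matches the estimate of home. Release and lift.

Request:
carry_out --moves '[{"xyz":[0,-0.05,0],"rotation":[0,0,0],"jaw":-1},{"xyz":[0,0,0],"rotation":[0,0,0],"jaw":-1},{"xyz":[0,0,0],"rotation":[0,0,0],"jaw":-1},{"xyz":[0,0,0],"rotation":[0,0,0],"jaw":-1},{"xyz":[0,0,0],"rotation":[0,0,0],"jaw":-1}]'

```text
time: 7.5
tool_pos: [0.634, -0.0474, 0.0685]
orientation: [0.0, 0.609, 0.793, 0.0]
force: [0.1, -0.3, -0.5]
finger_gap: 0.0682
gripper_force: 0.0
```

Request:
carry_out --moves '[{"xyz":[0,0,0],"rotation":[0,0,0],"jaw":-1},{"xyz":[0,0,0],"rotation":[0,0,0],"jaw":-1},{"xyz":[0,0,0],"rotation":[0,0,0],"jaw":-1},{"xyz":[0,0,0],"rotation":[0,0,0],"jaw":-1}]'

```text
time: 7.9
tool_pos: [0.6337, -0.0475, 0.0686]
orientation: [0.0, 0.609, 0.793, -0.0]
force: [1.1, -0.0, -0.7]
finger_gap: 0.0938
gripper_force: 0.0
```

Request:
carry_out --moves '[{"xyz":[0,0,-0.4],"rotation":[0,0,0],"jaw":-1},{"xyz":[0,0,-0.9],"rotation":[0,0,0],"jaw":-1},{"xyz":[0,0,-0.9],"rotation":[0,0,0],"jaw":-1},{"xyz":[0,0,-0.9],"rotation":[0,0,0],"jaw":-1},{"xyz":[0,0,0],"rotation":[0,0,0],"jaw":-1}]'

```text
time: 8.4
tool_pos: [0.6383, -0.0484, 0.2015]
orientation: [0.007, 0.609, 0.793, 0.003]
force: [0.7, -0.2, 1.0]
finger_gap: 0.0937
gripper_force: 0.0
```

```bash
python3 look.py b
```

```text
wrist lock_knob 0.76 [ 0.6306 -0.0503  0.0995]
wrist lock_home 0.81 [ 0.6311 -0.0486  0.1009]
top stage_grip 0.68 [0.5276 0.1969 0.0982]
scene lock_knob 0.79 [ 0.6357 -0.0493  0.096 ]
scene lock_home 0.81 [ 0.6304 -0.0478  0.0994]
scene stage_grip 0.63 [0.5249 0.1909 0.0976]
9.0 [ 0.6334 -0.0475  0.1919] [-0.0005  0.6093  0.793  -0.0003] [-0.7397 -0.226  -0.2759] 0.09390150523544068 [-0.2109  0.3435  1.3974 -0.      1.4019 -0.4714]
```

View pics/wrist_b.png

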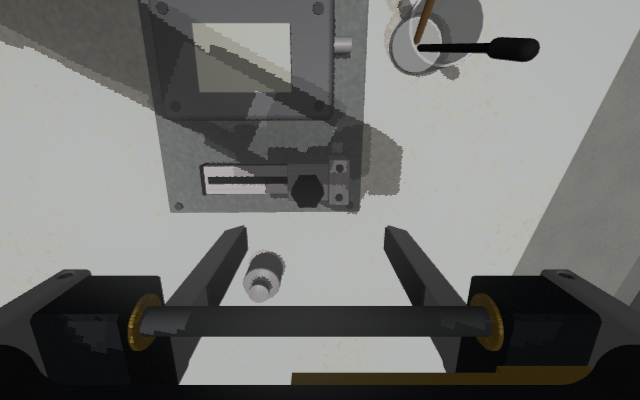

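The carriage, with its knob at (307,190), sits flush against the end stop at (340,182). The gripper is clear of it and the crossbar slide hasn't moved.

```bash
python3 -c "
from cell import bot
print(bot.hand_in())"
```

```text
the job is handed in; nothing more can be done
None
```

The job is handed in: the round-knobbed carriage is fully home against its end stop and released, the crossbar slide was left where it was, and the arm is clear at about 9 s of the 27 s allowed (the hand-in returned no verdict).

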